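# Set the pump's pressure adjuster: bottom the screw, then back off a quarter turn

### The job

On the pump mounted on the plywood board, turn the red T-handle screw clockwise (seen from above) until it gently bottoms, without forcing it so hard that the brass insert around it starts to turn. From there back it off by a quarter turn, let go, and leave the other things on the table where they are.

Things in the scene. Friction and masses are not known exactly. Their poses are not given: they have to be found in the camera images.
- pump: Black and yellow diaphragm pump, screwed to a plywood board (160 x 240 x 12 mm) fixed to the table. Origin on the table under the screw's vertical axis; +y along the motor, z up. Board: x -80 to 80, y -70 to 170 mm. Black head 70 x 80 mm about the axis, 76 mm high; on it a round yellow housing, 48 mm across, up to 92 mm. Motor along +y to 151 mm, top at 77 mm. Only the handle is higher than 95 mm.
- handle (a point): Centre of the screw's red T-handle, 121 mm above the table: an upright bar 36 mm long (point's x), 10 mm thick (y), 26 mm high, white stripe on its +x end, on an 8 mm shaft. It turns about vertical z and stays at its height. Clockwise from above drives the screw in; it starts 0.6 to 2.2 rad short of bottoming. Where it bottoms differs every time, is marked nowhere and must be felt.
- screw_foot (a point): Inner end of the screw, hidden in the housing on the screw's axis. Pitch 1 mm a turn: in the pump's frame its height is 50.00 mm when bottomed and grows 0.159 mm per radian backed off (50.25 mm at a quarter turn), far less than measuring errors. Running takes 0.05 N m; past bottoming the seat winds up like a spring, 3 N m per rad, and springs back on letting go.
- insert (a joint): Hexagonal brass insert, 23 mm across, 3 mm high, flat on the yellow housing under the handle, with the screw threaded through it; its angle in rad, 0 at the start. It is pressed into the housing and turns with the screw (negative: clockwise) only if the bottomed screw is forced with more than about 0.5 N m, which ruins it.
- spare: Bystander: a loose spare pump of the same kind without board or handle, 90 x 190 x 72 mm, with a white cap on the head; origin on the table under the cap, +y along its motor.
- adapter: Bystander: a loose black power adapter, 55 x 115 x 34 mm, origin at the centre of its underside.
- remote: Bystander: a loose white remote control, 44 x 150 x 20 mm, origin at the centre of its underside, long along its y axis.

How it is judged:
By the outcome, as a careful person would: the job done as asked, in the order asked, and still so for the second after the job is handed in, with the robot touching nothing.
It also fails if it takes over 48 s, if anything falls off the work surface, if the arm or the gripper's body presses on something with over 40 N, if the wrist force passes 120 N, or if a joint passes its speed limit or range.

### The arm

A 6-joint arm with a two-finger parallel gripper is mounted at the origin on the work surface. World frame = base frame: x ahead of the robot, y to its left, z up, the work surface at z = 0. Lengths are in m, angles in rad, forces in N, time in s.
With the tool pointing down it reaches from about 0.3 to 0.775 m from the base axis. Payload 14.6 kg.
Tool frame: the origin (TCP) lies on the centre line of the jaws, within the pads' length; the fingertips stand ctrl.tcp_to_tips ahead of it and the grasp point (between the pads) lies 2 mm behind it (ctrl.tcp_to_tips is the distance from the TCP to the fingertips, in m); z points along the fingers, y is the line along which they close (so a half turn about z gives the same grasp; the last joint's range is limited). The gripper opens to 94 mm and grips with 3 to 60 N. Pads are 16 mm wide; open, the fingers measure 119 mm over their backs; the gripper's body (75 mm by 177 mm) begins 78 mm behind the grasp point.
Start: joints at [-1.273, 0.3, 1.521, -0, 1.321, -0.067], TCP at [0.196, -0.514, 0.187] pointing down, gripper open.
Joint ranges: [-3.03, 3.03], [-0.79, 2.21], [0.23, 2.52], [-1.04, 4.18], [0, 3.07], [-2.55, 2.55]. Speed limits (rad/s): [2.22, 2.22, 2.57, 3.14, 3.14, 3.14].

### API

Orientations are given as [roll, pitch, yaw] about the fixed x, y, z axes, in that order (R = Rz(yaw) Ry(pitch) Rx(roll)).
In Python, from station import telemetry, viewer, hand_in, ctrl gives the robot as it stands.
- The arm moves only by the tool step_arm, never from a script. Its argument "plan" is a list of rows, each an object of numbers: "dx", "dy", "dz": the shift along the tool's x, y, z scaled (see below); "rx", "ry", "rz": the turn, a rotation vector about the tool's x, y, z scaled (see below); "claw": the closure, from 0 (fully open) to 1 (shut). In form: [{"dx": .., "dy": .., "dz": .., "rx": .., "ry": .., "rz": .., "claw": ..}, ...]. A call has 1 to 10 rows; each row shifts and turns the commanded pose from where the row before left it, along the tool's axes as they then stand; what a row does not reach is not made up. The controller multiplies each number of a shift by 0.1 m and each number of a turn by 90 degrees. A row lasts 1/10 s, in which the tool goes at most 50 mm and 8.59 degrees, less where a joint would pass 70% of its speed; a pose out of reach is approached as far as the arm can. A call with a number of a shift or a turn outside -1 to 1 is refused whole. A call with a gripper value outside its range is refused whole. The fingers move at their own pace and stop on an object; "grip_force" is the grip in N (left out, the last holds). Time passes only in rows, so rows that do not move let the fingers close. It gives the time, the measured TCP pose, the force, the opening and the grip force at its end, in the units of the state.
- telemetry.get_obs(): the state, without advancing time (a new reading comes with each control period).
- viewer.camera(name): name is "scene" or "top" or "wrist"; returns a dict with "img" (384x512x3 uint8, red, green, blue), "z_map" (384x512 float32, m along the optical axis (not along the pixel's ray), 0 where there is no reading), "fx", "fy", "cx", "cy" (pixels), "R" (3x3) and "t" (3): a world point X has camera coordinates R X + t; the wrist camera has in their place "tool_from_camera" (4x4, takes a point from camera to tool coordinates, whose origin is the TCP and whose axes are the flange's). Camera axes: x right, y down, z forward; pixel columns grow to the right and rows downward; lengths in m; the calibration is good to about 2 mm. A picture is of the moment at which its call begins: read the wrist's pose just before it.
- hand_in(): hands the job in; it is judged then, once.
Trained networks look in a picture, given as the dict that the camera call returned (one of the last four; its "shot" number tells which), for a name from the list of things; names that differ only in an ending like _2 or _b are one class to them, and where a whole thing is asked for, a point or a joint stands for the part that bears it (a point fixed in the world has none). Each returns a list of dicts, best first, with "score" (0 to 1); they miss things now and then, are a little off and sometimes report something else, mostly with a low value. They report only what shows in the picture. A call takes as long as a camera call.
- viewer.recognise(target, picture): "rect" ([left, top, right, bottom] in pixels, round what is visible of it).
The state is a dict: "time_s": time; "qpos": joint angles; "joint_vel": joint speeds; "tau": joint torques, N m; "ee_pos": TCP position; "eef_rot": TCP orientation; "force": force on the tool from outside, world axes, zero at the start; "moment": the same for the moment, N m; "grip_width": finger opening in m; "grip_force": force on a finger pad.
Only numpy, scipy, OpenCV 4.12 (cv2) and the standard library are available. Lean on these libraries where they do the work, as an engineer would, in place of code of your own. Each camera call takes 0.05 s, during which the arm holds its last target. There are 200 camera calls.

## Working session

There is one attempt and no reset: what is moved stays moved. The work goes in short steps, Python scripts to look and compute and a tool call to move; the robot and the scene stay as the last step left them, time stands still between calls to the robot, and variables do not carry over. Pictures are saved under pics/ and viewed, at most 10 in all, crops included, and the job is handed in when it is done.

Besides the shell and the picture viewer there is one more tool, called after "Emit:" in YAML: its name, and indented under it one key for each argument. step_arm: Moves the arm, as the interface text tells. Shifts and turns lie within -1 to 1; 1 stands for 0.1 m of shift or 90 degrees of turn. Its arguments: {"type":"object","properties":{"plan":{"type":"array"},"grip_force":{"type":"number"}},"required":["plan"]}

```bash
mkdir -p pics; cat > h.py <<'E'
import numpy as np, cv2
from station import telemetry, viewer, hand_in, ctrl
def save(p,n): cv2.imwrite(f'pics/{n}.png', p['img'][:,:,::-1])
def world(p):
    z=p['z_map'];v,u=np.mgrid[:z.shape[0],:z.shape[1]]
    c=np.stack([(u-p['cx'])/p['fx']*z,(v-p['cy'])/p['fy']*z,z],-1)
    return (c-p['t'])@p['R']
E
python3 - <<'E'
from h import *
o=telemetry.get_obs(); print({k:np.round(v,3) for k,v in o.items()}, ctrl.tcp_to_tips)
p=viewer.camera('top'); q=viewer.camera('scene')
cv2.imwrite('pics/a.png',np.vstack([p['img'],q['img']])[:,:,::-1])
for n,c in(('top',p),('scene',q)):
  W=world(c)
  for t in ('handle','pump'):
    for r in viewer.recognise(t,c)[:2]: print(n,t,np.round(r['rect']),round(r['score'],2))
  im=cv2.cvtColor(c['img'],cv2.COLOR_RGB2HSV).astype(int)
  m=((im[...,0]<8)|(im[...,0]>172))&(im[...,1]>150)&(im[...,2]>80)&(c['z_map']>0)
  v,u=np.nonzero(m);P=W[m]; 
  print(n,len(u), u.min(),u.max(),v.min(),v.max(),np.median(P,0)) if len(u) else print('none')
E
cd pics; python3 -c "
import cv2;i=cv2.imread('a.png');cv2.imwrite('a.png',cv2.resize(i,(400,600)))"
```

```text
{'time_s': np.float64(0.0), 'qpos': array([-1.273,  0.3  ,  1.522, -0.   ,  1.321, -0.067]), 'joint_vel': array([-0.001,  0.   ,  0.001,  0.   , -0.002,  0.   ]), 'tau': array([ 1.0000e-03, -5.3181e+01, -3.5273e+01,  7.1000e-02,  2.4000e-02,
       -0.0000e+00]), 'ee_pos': array([ 0.196, -0.514,  0.187]), 'eef_rot': array([-3.14 , -0.   ,  0.365]), 'force': array([-0.032, -0.07 ,  0.461]), 'moment': array([ 0.001,  0.035, -0.02 ]), 'grip_force': np.float64(0.0), 'grip_width': np.float64(0.094)} 0.017
top pump [210. 186. 298. 277.] 0.91
top 1 210 210 148 148 [0.76122603 0.14424099 0.0227218 ]
scene handle [253. 175. 264. 186.] 0.71
scene pump [230. 171. 319. 237.] 0.63
scene 84 253 296 174 289 [ 0.54539613 -0.02862406  0.12340614]
```

View pics/a.png

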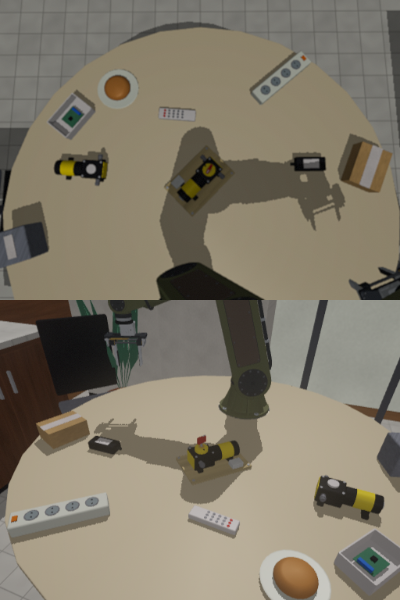

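Emit:
step_arm:
  plan:
    - {"dx":0.41,"dy":-0.27,"dz":-0.08,"claw":0}
    - {"dx":0.41,"dy":-0.27,"dz":-0.08,"claw":0}
    - {"dx":0.41,"dy":-0.27,"dz":-0.08,"claw":0}
    - {"dx":0.41,"dy":-0.27,"dz":-0.08,"claw":0}
    - {"dx":0.41,"dy":-0.27,"dz":-0.08,"claw":0}
    - {"dx":0.41,"dy":-0.27,"dz":-0.08,"claw":0}
    - {"dx":0.41,"dy":-0.27,"dz":-0.08,"claw":0}
    - {"dx":0.41,"dy":-0.27,"dz":-0.08,"claw":0}
    - {"dx":0.41,"dy":-0.27,"dz":-0.08,"claw":0}
    - {"dx":0.41,"dy":-0.27,"dz":-0.08,"claw":0}

```text
$.plan[0]: bad value
```

```bash
cat >> h.py <<'E'
from scipy.spatial.transform import Rotation as Ro
def wristw(p,o):
    z=p['z_map'];v,u=np.mgrid[:z.shape[0],:z.shape[1]]
    c=np.stack([(u-p['cx'])/p['fx']*z,(v-p['cy'])/p['fy']*z,z,np.ones_like(z)],-1)
    T=np.eye(4);T[:3,:3]=Ro.from_euler('xyz',o['eef_rot']).as_matrix();T[:3,3]=o['ee_pos']
    return (c@(T@p['tool_from_camera']).T)[...,:3]
def red(c,W):
    im=cv2.cvtColor(c['img'],cv2.COLOR_RGB2HSV).astype(int)
    return ((im[...,0]<8)|(im[...,0]>172))&(im[...,1]>130)&(im[...,2]>60)&(c['z_map']>0)&(W[...,2]>.1)&(W[...,2]<.15)
E
cat > look.py <<'E'
import sys
from h import *
o=telemetry.get_obs(); p=viewer.camera('wrist'); save(p,sys.argv[1]); W=wristw(p,o)
print(o['time_s'],np.round(o['ee_pos'],4),np.round(o['eef_rot'],3)); print(np.round(p['tool_from_camera'],3))
print(viewer.recognise('handle',p)[:2])
m=red(p,W);v,u=np.nonzero(m);P=W[m];print(len(u))
if len(u):
  print(u.min(),u.max(),v.min(),v.max(),np.percentile(P,[2,50,98],axis=0).round(4))
  top=P[P[:,2]>np.percentile(P[:,2],95)-.004]; r=cv2.minAreaRect((top[:,:2]*1000).astype(np.float32)); print('top red rect',r,len(top))
E
python3 look.py b
```

```text
0.3 [ 0.1962 -0.5137  0.1872] [-3.141 -0.     0.365]
[[-0.001 -0.964 -0.266  0.079]
 [ 1.    -0.001 -0.     0.   ]
 [-0.    -0.266  0.964 -0.198]
 [ 0.     0.     0.     1.   ]]
[]
0
```

View pics/b.png

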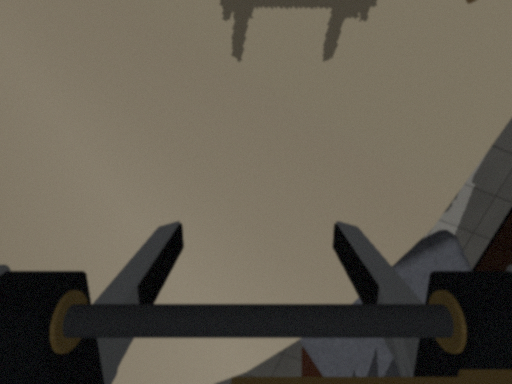

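The picture shows only bare table and the fingertips at about (170,230) and (345,230): the move was refused, because all keys are needed.

Emit:
step_arm:
  plan:
    - {"dx":0.41,"dy":-0.27,"dz":-0.08,"rx":0,"ry":0,"rz":0,"claw":0}
    - {"dx":0.41,"dy":-0.27,"dz":-0.08,"rx":0,"ry":0,"rz":0,"claw":0}
    - {"dx":0.41,"dy":-0.27,"dz":-0.08,"rx":0,"ry":0,"rz":0,"claw":0}
    - {"dx":0.41,"dy":-0.27,"dz":-0.08,"rx":0,"ry":0,"rz":0,"claw":0}
    - {"dx":0.41,"dy":-0.27,"dz":-0.08,"rx":0,"ry":0,"rz":0,"claw":0}
    - {"dx":0.41,"dy":-0.27,"dz":-0.08,"rx":0,"ry":0,"rz":0,"claw":0}
    - {"dx":0.41,"dy":-0.27,"dz":-0.08,"rx":0,"ry":0,"rz":0,"claw":0}
    - {"dx":0.41,"dy":-0.27,"dz":-0.08,"rx":0,"ry":0,"rz":0,"claw":0}
    - {"dx":0.41,"dy":-0.27,"dz":-0.08,"rx":0,"ry":0,"rz":0,"claw":0}
    - {"dx":0.41,"dy":-0.27,"dz":-0.08,"rx":0,"ry":0,"rz":0,"claw":0}

```text
time_s: 1.4
ee_pos: [0.4837, -0.1134, 0.2679]
eef_rot: [3.141, -0.0, 0.365]
force: [0.8, -0.7, 0.0]
grip_width: 0.0942
grip_force: 0.0
```

```bash
python3 look.py c
```

```text
1.4 [ 0.4837 -0.1134  0.2679] [ 3.141 -0.     0.365]
[[-0.001 -0.964 -0.266  0.079]
 [ 1.    -0.001 -0.     0.   ]
 [-0.    -0.266  0.964 -0.198]
 [ 0.     0.     0.     1.   ]]
[{'rect': [187.2, 92.5, 222.8, 116.3], 'score': 0.62}]
51
197 212 92 104 [[ 0.5385 -0.0363  0.132 ]
 [ 0.5459 -0.0315  0.134 ]
 [ 0.554  -0.0268  0.1357]]
top red rect ((546.013671875, -31.908695220947266), (3.6176650524139404, 19.2672176361084), 58.18270492553711) 50
```

View pics/c.png

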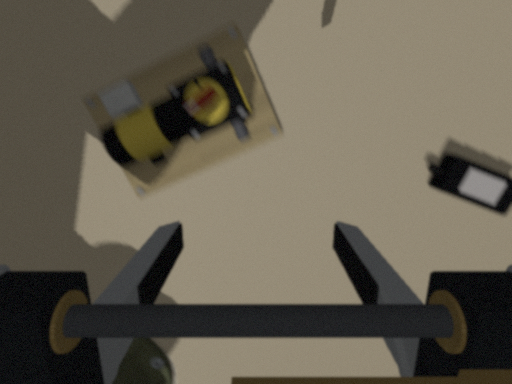

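Handle is at about (205,98), bar slanting on the yellow housing; its long axis is near world yaw 148°. I move above it and turn.

Emit:
step_arm:
  plan:
    - {"dx":0.29,"dy":-0.18,"dz":0.16,"rx":0,"ry":0,"rz":0,"claw":0}
    - {"dx":0.29,"dy":-0.18,"dz":0.16,"rx":0,"ry":0,"rz":0,"claw":0}
    - {"dx":0.29,"dy":-0.18,"dz":0.16,"rx":0,"ry":0,"rz":0,"claw":0}
    - {"dx":0,"dy":0,"dz":0,"rx":0,"ry":0,"rz":-0.094,"claw":0}
    - {"dx":0,"dy":0,"dz":0,"rx":0,"ry":0,"rz":-0.094,"claw":0}
    - {"dx":0,"dy":0,"dz":0,"rx":0,"ry":0,"rz":-0.094,"claw":0}
    - {"dx":0,"dy":0,"dz":0,"rx":0,"ry":0,"rz":-0.094,"claw":0}
    - {"dx":0,"dy":0,"dz":0,"rx":0,"ry":0,"rz":-0.094,"claw":0}
    - {"dx":0,"dy":0,"dz":0,"rx":0,"ry":0,"rz":-0.094,"claw":0}
    - {"dx":0,"dy":0,"dz":0,"rx":0,"ry":0,"rz":-0.094,"claw":0}

```text
time_s: 2.5
ee_pos: [0.5447, -0.0345, 0.2192]
eef_rot: [-3.141, 0.0, 1.404]
force: [-0.3, 0.3, -0.1]
grip_width: 0.094
grip_force: 0.0
```

Emit:
step_arm:
  plan:
    - {"dx":0,"dy":0,"dz":0,"rx":0,"ry":0,"rz":-0.094,"claw":0}
    - {"dx":0,"dy":0,"dz":0,"rx":0,"ry":0,"rz":-0.094,"claw":0}
    - {"dx":0,"dy":0,"dz":0,"rx":0,"ry":0,"rz":-0.094,"claw":0}
    - {"dx":0,"dy":0,"dz":0,"rx":0,"ry":0,"rz":-0.094,"claw":0}
    - {"dx":0,"dy":0,"dz":0,"rx":0,"ry":0,"rz":-0.094,"claw":0}
    - {"dx":0,"dy":0,"dz":0,"rx":0,"ry":0,"rz":-0.094,"claw":0}
    - {"dx":0,"dy":0,"dz":0,"rx":0,"ry":0,"rz":-0.094,"claw":0}
    - {"dx":0,"dy":0,"dz":0,"rx":0,"ry":0,"rz":-0.094,"claw":0}
    - {"dx":0,"dy":0,"dz":0,"rx":0,"ry":0,"rz":0,"claw":0}
    - {"dx":0,"dy":0,"dz":0,"rx":0,"ry":0,"rz":0,"claw":0}

```text
time_s: 3.5
ee_pos: [0.5448, -0.0342, 0.2193]
eef_rot: [-3.141, -0.0, 2.575]
force: [-0.4, -0.6, -0.3]
grip_width: 0.0943
grip_force: 0.0
```

```bash
python3 look.py d; python3 -c "
from h import *;print(telemetry.get_obs())"
```

```text
3.5 [ 0.5448 -0.0342  0.2193] [-3.141 -0.     2.575]
[[-0.001 -0.964 -0.265  0.076]
 [ 1.    -0.001 -0.001  0.001]
 [ 0.    -0.265  0.964 -0.198]
 [ 0.     0.     0.     1.   ]]
[{'rect': [250.3, 159.8, 264.6, 200.5], 'score': 0.7}]
230
252 261 163 201 [[ 0.5238 -0.0421  0.1233]
 [ 0.5434 -0.0333  0.134 ]
 [ 0.554  -0.0201  0.1355]]
top red rect ((539.1864013671875, -31.12762451171875), (8.652413368225098, 35.24241638183594), 57.624027252197266) 214
{'time_s': 3.6, 'qpos': array([-1.29463255e-01,  2.67868202e-01,  1.48724100e+00, -9.38633235e-07,
        1.38653885e+00, -1.13452320e+00]), 'joint_vel': array([ 3.23828272e-03,  1.29654227e-03, -2.72622941e-03, -6.39801507e-05,
        1.67256736e-03, -1.53129184e-02]), 'tau': array([-7.30038760e-02, -5.20040846e+01, -3.59632981e+01,  1.41804409e-02,
        7.38993357e-02,  1.95514911e-02]), 'ee_pos': array([ 0.54485113, -0.03402634,  0.21931583]), 'eef_rot': array([-3.14156841e+00, -4.98202332e-05,  2.57585644e+00]), 'force': array([ 0.95719658, -0.2191114 ,  0.98465482]), 'moment': array([-0.00478057, -0.13362178,  0.00410438]), 'grip_force': 0.0, 'grip_width': 0.0938854684187777}
```

View pics/d.png

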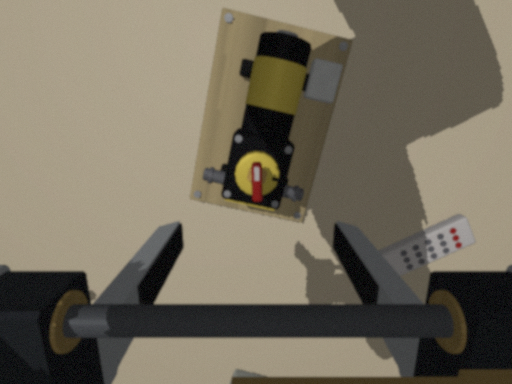

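The handle's bar stands upright in the image, from (258,163) to (257,201), white stripe at its upper end: the jaws already straddle it the right way. Now measure its top by depth.

```bash
cat > top.py <<'E'
from h import *
o=telemetry.get_obs(); p=viewer.camera('wrist'); W=wristw(p,o)
m=(W[...,2]>.126)&(W[...,2]<.142)&(np.hypot(W[...,0]-.544,W[...,1]+.032)<.035)&(p['z_map']>0)
R=Ro.from_euler('xyz',o['eef_rot']).as_matrix(); P=(W[m]-o['ee_pos'])@R
v,u=np.nonzero(m);print(len(u),u.min(),u.max(),v.min(),v.max(),'z',np.median(W[m][:,2]))
r=cv2.minAreaRect((P[:,:2]*1000).astype(np.float32)); print('tool mm: centre,size,ang',np.round(r[0],1),np.round(r[1],1),r[2],P[:,:2].mean(0)*1000)
print(np.round(W[m].mean(0),4), o['ee_pos'],o['moment'])
E
python3 top.py
```

```text
385 251 261 165 202 z 0.13404441227143077
tool mm: centre,size,ang [ 5.7 -0.8] [ 9.5 36.5] 89.92451477050781 [ 7.19468714 -0.6334595 ]
[ 0.5384 -0.0307  0.1339] [ 0.54485113 -0.03402634  0.21931583] [-0.00478057 -0.13362178  0.00410438]
```

Emit:
step_arm:
  grip_force: 40
  plan:
    - {"dx":0.057,"dy":-0.008,"dz":0.3,"rx":0,"ry":0,"rz":0,"claw":0}
    - {"dx":0,"dy":0,"dz":0.3,"rx":0,"ry":0,"rz":0,"claw":0}
    - {"dx":0,"dy":0,"dz":0.25,"rx":0,"ry":0,"rz":0,"claw":0}
    - {"dx":0,"dy":0,"dz":0.1,"rx":0,"ry":0,"rz":0,"claw":0}
    - {"dx":0,"dy":0,"dz":0,"rx":0,"ry":0,"rz":0,"claw":0.6}
    - {"dx":0,"dy":0,"dz":0,"rx":0,"ry":0,"rz":0,"claw":0.75}
    - {"dx":0,"dy":0,"dz":0,"rx":0,"ry":0,"rz":0,"claw":0.8}

```text
time_s: 4.35
ee_pos: [0.5403, -0.0315, 0.1257]
eef_rot: [3.141, 0.002, 2.579]
force: [0.5, 0.4, -0.4]
grip_width: 0.0738
grip_force: 0.0
```

```bash
cat > st.py <<'E'
from h import *
o=telemetry.get_obs();print({k:np.round(o[k],4) for k in('time_s','ee_pos','eef_rot','force','moment','grip_width','grip_force','tau')},round(o['qpos'][5],3))
E
python3 st.py; python3 -c "
from h import *;save(viewer.camera('wrist'),'e')"
```

```text
{'time_s': np.float64(4.35), 'ee_pos': array([ 0.5403, -0.0315,  0.1257]), 'eef_rot': array([3.1407e+00, 1.9000e-03, 2.5793e+00]), 'force': array([ 0.4713,  0.3885, -0.4046]), 'moment': array([ 0.0121, -0.1722,  0.0015]), 'grip_width': np.float64(0.0738), 'grip_force': np.float64(0.0), 'tau': array([-1.30000e-02, -5.27030e+01, -3.29517e+01,  1.54000e-02,
        8.26000e-02,  1.14000e-02])} -1.135
```

View pics/e.png

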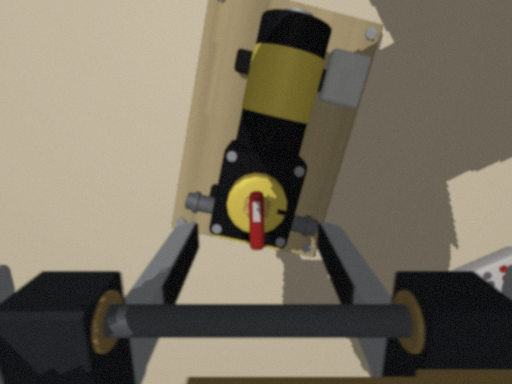

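The handle (257,192–247) lies midway between the tips (column ~257); the jaws are still closing. Close fully.

Emit:
step_arm:
  plan:
    - {"dx":0,"dy":0,"dz":0,"rx":0,"ry":0,"rz":0,"claw":1}
    - {"dx":0,"dy":0,"dz":0,"rx":0,"ry":0,"rz":0,"claw":1}
    - {"dx":0,"dy":0,"dz":0,"rx":0,"ry":0,"rz":0,"claw":1}
    - {"dx":0,"dy":0,"dz":0,"rx":0,"ry":0,"rz":0,"claw":1}
    - {"dx":0,"dy":0,"dz":0,"rx":0,"ry":0,"rz":0,"claw":1}
    - {"dx":0,"dy":0,"dz":0,"rx":0,"ry":0,"rz":0,"claw":1}
    - {"dx":0,"dy":0,"dz":0,"rx":0,"ry":0,"rz":0,"claw":1}
    - {"dx":0,"dy":0,"dz":0,"rx":0,"ry":0,"rz":0,"claw":1}

```text
time_s: 5.2
ee_pos: [0.5397, -0.0314, 0.1243]
eef_rot: [3.142, -0.0, 2.58]
force: [-0.7, 0.1, 0.1]
grip_width: 0.0059
grip_force: 0.0
```

```bash
python3 st.py
```

```text
{'time_s': np.float64(5.2), 'ee_pos': array([ 0.5397, -0.0314,  0.1243]), 'eef_rot': array([ 3.1416, -0.    ,  2.5796]), 'force': array([-0.6688,  0.0958,  0.0893]), 'moment': array([ 0.0274, -0.1704, -0.0632]), 'grip_width': np.float64(0.0059), 'grip_force': np.float64(0.0), 'tau': array([ 2.00000e-04, -5.32614e+01, -3.31349e+01,  1.55000e-02,
        7.50000e-02,  2.00000e-04])} -1.135
```

```bash
python3 st.py; python3 -c "
from h import *
p=viewer.camera('wrist');q=viewer.camera('scene')
a=p['img'][120:340,150:370];b=cv2.resize(q['img'][130:230,220:320],(440,440),interpolation=cv2.INTER_CUBIC)
cv2.imwrite('pics/f.png',np.hstack([cv2.resize(a,(350,350)),cv2.resize(b,(350,350))])[:,:,::-1])"; python3 st.py
```

```text
{'time_s': np.float64(5.2), 'ee_pos': array([ 0.5397, -0.0314,  0.1243]), 'eef_rot': array([ 3.1416, -0.    ,  2.5796]), 'force': array([-0.6688,  0.0958,  0.0893]), 'moment': array([ 0.0274, -0.1704, -0.0632]), 'grip_width': np.float64(0.0059), 'grip_force': np.float64(0.0), 'tau': array([ 2.00000e-04, -5.32614e+01, -3.31349e+01,  1.55000e-02,
        7.50000e-02,  2.00000e-04])} -1.135
{'time_s': np.float64(5.3), 'ee_pos': array([ 0.5397, -0.0315,  0.1243]), 'eef_rot': array([-3.1416, -0.    ,  2.5796]), 'force': array([ 0.6602,  0.2987, -0.2418]), 'moment': array([ 0.0326, -0.1416, -0.0191]), 'grip_width': np.float64(0.0005), 'grip_force': np.float64(0.0), 'tau': array([-5.00000e-04, -5.32592e+01, -3.31342e+01,  1.55000e-02,
        7.48000e-02,  2.00000e-04])} -1.135
```

View pics/f.png

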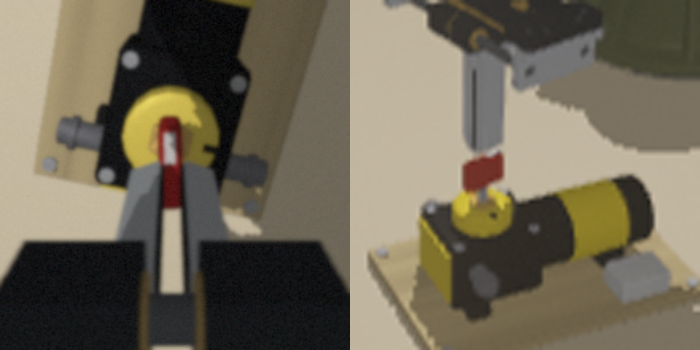

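The jaws have shut above the handle: the wrist crop shows the bar beyond the tips, the scene crop shows the finger ending just above the red bar. Check the heights by depth.

```bash
python3 - <<'E'
from h import *
o=telemetry.get_obs();q=viewer.camera('scene');W=world(q)
# scene column profile
for v in range(150,200,2):
    print(v,[ (tuple(np.round(W[v,u],3)),tuple(int(i) for i in q['img'][v,u])) for u in (256,258)])
p=viewer.camera('wrist');X=wristw(p,o)
R=Ro.from_euler('xyz',o['eef_rot']).as_matrix();T=(X-o['ee_pos'])@R
for v in range(180,300,8): print('w',v,[tuple(np.round(T[v,u]*1000)) for u in (235,245,258,275)])
E
```

```text
150 [((np.float64(0.547), np.float64(-0.033), np.float64(0.214)), (114, 113, 114)), ((np.float64(0.554), np.float64(-0.026), np.float64(0.219)), (118, 117, 118))]
152 [((np.float64(0.551), np.float64(-0.032), np.float64(0.211)), (112, 112, 112)), ((np.float64(0.556), np.float64(-0.025), np.float64(0.214)), (119, 118, 119))]
154 [((np.float64(0.55), np.float64(-0.032), np.float64(0.204)), (112, 111, 112)), ((np.float64(0.553), np.float64(-0.025), np.float64(0.207)), (118, 117, 117))]
156 [((np.float64(0.552), np.float64(-0.031), np.float64(0.199)), (113, 112, 112)), ((np.float64(0.553), np.float64(-0.026), np.float64(0.201)), (116, 116, 116))]
158 [((np.float64(0.549), np.float64(-0.032), np.float64(0.192)), (113, 112, 112)), ((np.float64(0.553), np.float64(-0.025), np.float64(0.195)), (118, 117, 118))]
160 [((np.float64(0.549), np.float64(-0.032), np.float64(0.186)), (113, 112, 112)), ((np.float64(0.556), np.float64(-0.024), np.float64(0.192)), (122, 122, 123))]
162 [((np.float64(0.552), np.float64(-0.031), np.float64(0.182)), (115, 113, 114)), ((np.float64(0.553), np.float64(-0.025)
[... 5705 characters left out ...]
[(np.float64(33.0), np.float64(-5.0), np.float64(-124.0)), (np.float64(32.0), np.float64(-3.0), np.float64(-123.0)), (np.float64(2.0), np.float64(1.0), np.float64(-72.0)), (np.float64(32.0), np.float64(6.0), np.float64(-123.0))]
w 284 [(np.float64(32.0), np.float64(-5.0), np.float64(-127.0)), (np.float64(32.0), np.float64(-2.0), np.float64(-127.0)), (np.float64(-2.0), np.float64(1.0), np.float64(-72.0)), (np.float64(32.0), np.float64(5.0), np.float64(-127.0))]
w 292 [(np.float64(33.0), np.float64(-5.0), np.float64(-132.0)), (np.float64(33.0), np.float64(-2.0), np.float64(-132.0)), (np.float64(-5.0), np.float64(1.0), np.float64(-74.0)), (np.float64(32.0), np.float64(5.0), np.float64(-131.0))]
```

Both cameras agree: the real tips are about 24 mm behind the reported TCP, at z≈0.147 instead of 0.107. The whole gripper sits ~41 mm further back than stated, while the lateral centring is good. I'll open, go down 41 mm and close.

Emit:
step_arm:
  plan:
    - {"dx":0,"dy":0,"dz":0,"rx":0,"ry":0,"rz":0,"claw":0.5}
    - {"dx":0,"dy":0,"dz":0,"rx":0,"ry":0,"rz":0,"claw":0.5}
    - {"dx":0,"dy":0,"dz":0,"rx":0,"ry":0,"rz":0,"claw":0.5}
    - {"dx":0,"dy":0,"dz":0,"rx":0,"ry":0,"rz":0,"claw":0.5}
    - {"dx":0,"dy":0,"dz":0,"rx":0,"ry":0,"rz":0,"claw":0.5}
    - {"dx":0,"dy":0,"dz":0,"rx":0,"ry":0,"rz":0,"claw":0.5}

```text
time_s: 6.0
ee_pos: [0.5397, -0.0314, 0.1244]
eef_rot: [3.142, 0.0, 2.58]
force: [-1.4, 1.0, -0.3]
grip_width: 0.0446
grip_force: 0.0
```

```bash
python3 st.py; python3 -c "
from h import *
print(ctrl.tcp_to_tips)"
```

```text
{'time_s': np.float64(6.0), 'ee_pos': array([ 0.5397, -0.0314,  0.1244]), 'eef_rot': array([3.1416, 0.    , 2.5796]), 'force': array([-1.3518,  1.0188, -0.3096]), 'moment': array([ 0.0503, -0.1604, -0.0498]), 'grip_width': np.float64(0.0446), 'grip_force': np.float64(0.0), 'tau': array([-4.00000e-04, -5.32596e+01, -3.31355e+01,  1.54000e-02,
        7.46000e-02, -4.00000e-04])} -1.135
0.017
```

Emit:
step_arm:
  plan:
    - {"dx":0,"dy":0,"dz":0.1,"rx":0,"ry":0,"rz":0,"claw":0.5}
    - {"dx":0,"dy":0,"dz":0.1,"rx":0,"ry":0,"rz":0,"claw":0.5}
    - {"dx":0,"dy":0,"dz":0.1,"rx":0,"ry":0,"rz":0,"claw":0.5}
    - {"dx":0,"dy":0,"dz":0,"rx":0,"ry":0,"rz":0,"claw":0.5}

```text
time_s: 6.4
ee_pos: [0.5387, -0.0313, 0.0924]
eef_rot: [-3.14, -0.003, 2.58]
force: [-0.4, -0.6, -0.1]
grip_width: 0.0468
grip_force: 0.0
```

```bash
python3 st.py; python3 - <<'E'
from h import *
p=viewer.camera('wrist');q=viewer.camera('scene')
a=p['img'][120:340,150:370];b=q['img'][130:230,220:320]
cv2.imwrite('pics/g.png',np.hstack([cv2.resize(a,(350,350)),cv2.resize(b,(350,350))])[:,:,::-1])
E
```

```text
{'time_s': np.float64(6.4), 'ee_pos': array([ 0.5387, -0.0313,  0.0924]), 'eef_rot': array([-3.1403e+00, -2.8000e-03,  2.5796e+00]), 'force': array([-0.408 , -0.6389, -0.1299]), 'moment': array([-0.0105, -0.1155, -0.0186]), 'grip_width': np.float64(0.0468), 'grip_force': np.float64(0.0), 'tau': array([-2.70000e-03, -5.40083e+01, -3.17647e+01,  1.56000e-02,
       -3.34700e-01,  3.00000e-04])} -1.135
```

View pics/g.png

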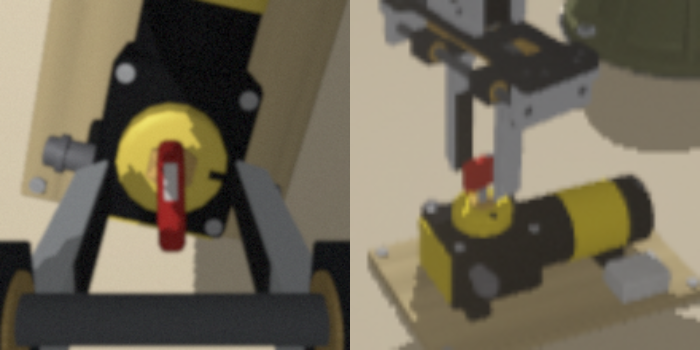

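The fingers now flank the bar, which is centred between them in the wrist crop, and the tips reach partway down it. Down 8 mm more, then close.

Emit:
step_arm:
  grip_force: 40
  plan:
    - {"dx":0,"dy":0,"dz":0.08,"rx":0,"ry":0,"rz":0,"claw":0.5}
    - {"dx":0,"dy":0,"dz":0,"rx":0,"ry":0,"rz":0,"claw":1}
    - {"dx":0,"dy":0,"dz":0,"rx":0,"ry":0,"rz":0,"claw":1}
    - {"dx":0,"dy":0,"dz":0,"rx":0,"ry":0,"rz":0,"claw":1}
    - {"dx":0,"dy":0,"dz":0,"rx":0,"ry":0,"rz":0,"claw":1}
    - {"dx":0,"dy":0,"dz":0,"rx":0,"ry":0,"rz":0,"claw":1}
    - {"dx":0,"dy":0,"dz":0,"rx":0,"ry":0,"rz":0,"claw":1}
    - {"dx":0,"dy":0,"dz":0,"rx":0,"ry":0,"rz":0,"claw":1}

```text
time_s: 7.3
ee_pos: [0.5395, -0.0318, 0.0865]
eef_rot: [-3.141, -0.0, 2.58]
force: [-3.1, -4.1, 3.1]
grip_width: 0.0096
grip_force: 40.0
```

```bash
python3 st.py
```

```text
{'time_s': np.float64(7.3), 'ee_pos': array([ 0.5395, -0.0318,  0.0865]), 'eef_rot': array([-3.1409, -0.    ,  2.5796]), 'force': array([-3.1312, -4.0676,  3.1447]), 'moment': array([-0.8168,  0.5457,  0.0297]), 'grip_width': np.float64(0.0096), 'grip_force': np.float64(39.9848), 'tau': array([ 2.34970e+00, -5.30270e+01, -3.19064e+01,  1.14000e+00,
       -6.65400e-01,  3.98000e-02])} -1.135
```

Gripped (9.6 mm, 40 N). Joint 6 torque reads very cleanly (noise below 0.001 N m), so it is my torque sensor. I set the grip to 25 N as a torque limiter and make a first safe 27° clockwise.

Emit:
step_arm:
  grip_force: 25
  plan:
    - {"dx":0,"dy":0,"dz":0,"rx":0,"ry":0,"rz":0.02,"claw":1}
    - {"dx":0,"dy":0,"dz":0,"rx":0,"ry":0,"rz":0.06,"claw":1}
    - {"dx":0,"dy":0,"dz":0,"rx":0,"ry":0,"rz":0.06,"claw":1}
    - {"dx":0,"dy":0,"dz":0,"rx":0,"ry":0,"rz":0.06,"claw":1}
    - {"dx":0,"dy":0,"dz":0,"rx":0,"ry":0,"rz":0.06,"claw":1}
    - {"dx":0,"dy":0,"dz":0,"rx":0,"ry":0,"rz":0.04,"claw":1}
    - {"dx":0,"dy":0,"dz":0,"rx":0,"ry":0,"rz":0,"claw":1}
    - {"dx":0,"dy":0,"dz":0,"rx":0,"ry":0,"rz":0,"claw":1}

```text
time_s: 8.1
ee_pos: [0.5392, -0.0322, 0.0864]
eef_rot: [-3.14, 0.0, 2.108]
force: [-5.7, -6.7, 4.6]
grip_width: 0.0101
grip_force: 25.0
```

```bash
cat > st.py <<'E'
from h import *
o=telemetry.get_obs();print(round(o['time_s'],2),np.round(o['ee_pos'],4),'yaw',round(o['eef_rot'][2],4),'F',np.round(o['force'],1),'M',np.round(o['moment'],2),'w',round(o['grip_width'],4),round(o['grip_force'],1),'TAU6',round(o['tau'][5],4),'q6',round(o['qpos'][5],4))
E
python3 st.py
```

```text
8.1 [ 0.5392 -0.0322  0.0864] yaw 2.1081 F [-5.7 -6.7  4.6] M [-1.47  1.13  0.01] w 0.0101 25.0 TAU6 0.1489 q6 -0.6634
```

Emit:
step_arm:
  plan:
    - {"dx":-0.003,"dy":-0.01,"dz":-0.005,"rx":0,"ry":0,"rz":0,"claw":1}
    - {"dx":0,"dy":0,"dz":0,"rx":0,"ry":0,"rz":0,"claw":1}

```text
time_s: 8.3
ee_pos: [0.539, -0.0323, 0.0866]
eef_rot: [3.141, 0.0, 2.108]
force: [0.1, -2.7, -2.3]
grip_width: 0.0101
grip_force: 25.0
```

```bash
python3 st.py; python3 -c "
from h import *
m=[]
for i in range(6): viewer.camera('wrist'); o=telemetry.get_obs(); m.append(o['moment'][2])
print(np.round(m,3),np.mean(m))"; python3 st.py
```

```text
8.3 [ 0.539  -0.0323  0.0866] yaw 2.1082 F [ 0.1 -2.7 -2.3] M [-0.61 -0.22  0.04] w 0.0101 25.0 TAU6 0.0088 q6 -0.6652
[0.067 0.04  0.056 0.039 0.007 0.032] 0.040005440124557416
8.6 [ 0.5389 -0.0323  0.0867] yaw 2.1084 F [ 0.9 -4.2 -5.2] M [-0.79 -0.35  0.03] w 0.0097 25.0 TAU6 0.0329 q6 -0.6651
```

Emit:
step_arm:
  plan:
    - {"dx":0,"dy":-0.002,"dz":0.003,"rx":0,"ry":0,"rz":0.04,"claw":1}
    - {"dx":0,"dy":0,"dz":0,"rx":0,"ry":0,"rz":0.035,"claw":1}
    - {"dx":0,"dy":0,"dz":0,"rx":0,"ry":0,"rz":0,"claw":1}

```text
time_s: 8.9
ee_pos: [0.5388, -0.0324, 0.0866]
eef_rot: [3.142, 0.0, 1.99]
force: [0.8, -3.2, -2.7]
grip_width: 0.0098
grip_force: 25.0
```

```bash
cat > rd.py <<'E'
from h import *
m=[]
for i in range(4):
    o=telemetry.get_obs(); m.append(np.r_[o['moment'][2],o['tau'][5],o['force'],o['eef_rot'][2]]); viewer.camera('wrist')
m=np.array(m);a=m.mean(0);c,s=np.cos(a[5]),np.sin(a[5])
print(round(o['time_s'],2),'Mz %.3f tau6 %.3f yaw %.4f'%(a[0],a[1],a[5]),'Ftool',np.round([c*a[2]+s*a[3],s*a[2]-c*a[3],-a[4]],1),'w',round(o['grip_width'],4),np.round(m[:,0],3))
E
python3 rd.py
```

```text
9.05 Mz 0.042 tau6 0.473 yaw 1.9915 Ftool [-3.3 -0.8  2.6] w 0.0096 [0.063 0.02  0.041 0.045]
```

Emit:
step_arm:
  plan:
    - {"dx":0,"dy":0,"dz":0,"rx":0,"ry":0,"rz":0,"claw":1}
    - {"dx":0,"dy":0,"dz":0,"rx":0,"ry":0,"rz":0,"claw":1}

```text
time_s: 9.3
ee_pos: [0.5388, -0.0324, 0.0866]
eef_rot: [3.142, 0.0, 1.991]
force: [-0.2, -3.9, -2.0]
grip_width: 0.0096
grip_force: 25.0
```

```bash
sed -i "s/^print(round/print('tau6',m[:,1].round(3),'tau',o['tau'].round(2),'yaws',m[:,5].round(4));print(round/" rd.py; python3 rd.py
```

```text
tau6 [0.019 0.022 0.025 0.028] tau [ 1.930e+00 -5.499e+01 -3.178e+01  9.400e-01  3.400e-01  3.000e-02] yaws [1.991  1.9909 1.9909 1.9907]
9.45 Mz 0.044 tau6 0.023 yaw 1.9909 Ftool [-3.2 -1.5  2. ] w 0.0094 [ 0.069  0.04   0.071 -0.003]
```

Emit:
step_arm:
  plan:
    - {"dx":0,"dy":0,"dz":0,"rx":0,"ry":0,"rz":0.033,"claw":1}
    - {"dx":0,"dy":0,"dz":0,"rx":0,"ry":0,"rz":0.033,"claw":1}
    - {"dx":0,"dy":0,"dz":0,"rx":0,"ry":0,"rz":0,"claw":1}

```text
time_s: 9.8
ee_pos: [0.5387, -0.0324, 0.0866]
eef_rot: [-3.141, 0.0, 1.886]
force: [-0.4, -4.3, -1.5]
grip_width: 0.0096
grip_force: 25.0
```

```bash
python3 rd.py
```

```text
tau6 [1.013 0.505 0.192 0.067] tau [ 2.310e+00 -5.463e+01 -3.197e+01  1.140e+00  5.000e-02  7.000e-02] yaws [1.8861 1.888  1.8885 1.8883]
9.95 Mz 0.011 tau6 0.444 yaw 1.8877 Ftool [-4.1 -1.8  0.8] w 0.0099 [ 0.037  0.017  0.02  -0.029]
```

Emit:
step_arm:
  plan:
    - {"dx":-0.003,"dy":-0.003,"dz":0,"rx":0,"ry":0,"rz":0.033,"claw":1}
    - {"dx":0,"dy":0,"dz":0,"rx":0,"ry":0,"rz":0.033,"claw":1}
    - {"dx":0,"dy":0,"dz":0,"rx":0,"ry":0,"rz":0,"claw":1}

```text
time_s: 10.3
ee_pos: [0.5386, -0.0325, 0.0866]
eef_rot: [3.141, -0.0, 1.783]
force: [-1.0, -2.9, -1.1]
grip_width: 0.0094
grip_force: 25.0
```

```bash
python3 rd.py
```

```text
tau6 [1.009 0.494 0.18  0.056] tau [ 7.900e-01 -5.451e+01 -3.188e+01  4.500e-01  5.000e-02  6.000e-02] yaws [1.7832 1.7849 1.7852 1.7851]
10.45 Mz 0.020 tau6 0.435 yaw 1.7846 Ftool [-1.8 -1.   1. ] w 0.0097 [ 0.042 -0.007  0.053 -0.007]
```

Emit:
step_arm:
  plan:
    - {"dx":0,"dy":0,"dz":0,"rx":0,"ry":0,"rz":0.033,"claw":1}
    - {"dx":0,"dy":0,"dz":0,"rx":0,"ry":0,"rz":0.033,"claw":1}
    - {"dx":0,"dy":0,"dz":0,"rx":0,"ry":0,"rz":0,"claw":1}

```text
time_s: 10.8
ee_pos: [0.5385, -0.0326, 0.0865]
eef_rot: [-3.141, -0.0, 1.68]
force: [-2.0, -0.7, 0.9]
grip_width: 0.0096
grip_force: 25.0
```

```bash
python3 rd.py
```

```text
tau6 [1.012 0.494 0.179 0.056] tau [  0.44 -54.19 -32.24   0.32  -0.33   0.06] yaws [1.6796 1.6813 1.6817 1.6814]
10.95 Mz 0.007 tau6 0.435 yaw 1.6810 Ftool [-0.3 -1.4 -0.3] w 0.0098 [-0.004 -0.007  0.007  0.031]
```

Emit:
step_arm:
  plan:
    - {"dx":0,"dy":0,"dz":0,"rx":0,"ry":0,"rz":0.033,"claw":1}
    - {"dx":0,"dy":0,"dz":0,"rx":0,"ry":0,"rz":0.033,"claw":1}
    - {"dx":0,"dy":0,"dz":0,"rx":0,"ry":0,"rz":0,"claw":1}

```text
time_s: 11.3
ee_pos: [0.5384, -0.0326, 0.0865]
eef_rot: [-3.141, -0.0, 1.576]
force: [-2.3, -0.4, 0.5]
grip_width: 0.0097
grip_force: 25.0
```

```bash
python3 rd.py
```

```text
tau6 [1.013 0.495 0.181 0.058] tau [  0.23 -53.86 -32.81   0.26  -0.86   0.06] yaws [1.576  1.5776 1.5779 1.5778]
11.45 Mz 0.045 tau6 0.437 yaw 1.5773 Ftool [-0.7 -3.  -1.1] w 0.0096 [0.076 0.031 0.016 0.058]
```

Emit:
step_arm:
  plan:
    - {"dx":0,"dy":-0.004,"dz":0,"rx":0,"ry":0,"rz":0.033,"claw":1}
    - {"dx":0,"dy":0,"dz":0,"rx":0,"ry":0,"rz":0.033,"claw":1}
    - {"dx":0,"dy":0,"dz":0,"rx":0,"ry":0,"rz":0,"claw":1}

```text
time_s: 11.8
ee_pos: [0.5382, -0.0326, 0.0865]
eef_rot: [3.141, -0.0, 1.472]
force: [-1.4, -0.2, 0.8]
grip_width: 0.0096
grip_force: 25.0
```

```bash
python3 rd.py
```

```text
tau6 [1.012 0.494 0.179 0.056] tau [ -0.1  -54.17 -32.33   0.08  -0.4    0.06] yaws [1.4723 1.474  1.4743 1.4741]
11.95 Mz 0.028 tau6 0.435 yaw 1.4737 Ftool [-0.  -2.  -0.5] w 0.0097 [-0.001  0.018  0.051  0.046]
```

Emit:
step_arm:
  plan:
    - {"dx":0,"dy":0,"dz":0,"rx":0,"ry":0,"rz":0.033,"claw":1}
    - {"dx":0,"dy":0,"dz":0,"rx":0,"ry":0,"rz":0.033,"claw":1}
    - {"dx":0,"dy":0,"dz":0,"rx":0,"ry":0,"rz":0,"claw":1}

```text
time_s: 12.3
ee_pos: [0.5382, -0.0326, 0.0865]
eef_rot: [-3.141, -0.0, 1.369]
force: [-2.8, 0.6, 1.1]
grip_width: 0.01
grip_force: 25.0
```

```bash
python3 rd.py
```

```text
tau6 [1.013 0.495 0.18  0.057] tau [ -0.33 -53.99 -32.66  -0.    -0.69   0.06] yaws [1.3687 1.3703 1.3706 1.3704]
12.45 Mz 0.016 tau6 0.436 yaw 1.3700 Ftool [ 0.  -2.5 -1.3] w 0.0097 [-0.008  0.044  0.028  0.002]
```

Emit:
step_arm:
  plan:
    - {"dx":0,"dy":-0.003,"dz":0,"rx":0,"ry":0,"rz":0.033,"claw":1}
    - {"dx":0,"dy":0,"dz":0,"rx":0,"ry":0,"rz":0.033,"claw":1}
    - {"dx":0,"dy":0,"dz":0,"rx":0,"ry":0,"rz":0,"claw":1}

```text
time_s: 12.8
ee_pos: [0.538, -0.0326, 0.0866]
eef_rot: [3.141, -0.0, 1.265]
force: [-1.1, 1.0, 0.7]
grip_width: 0.0101
grip_force: 25.0
```

```bash
python3 rd.py
```

```text
tau6 [1.012 0.493 0.179 0.055] tau [ -0.39 -54.23 -32.27  -0.06  -0.33   0.06] yaws [1.265  1.2667 1.267  1.2667]
12.95 Mz 0.062 tau6 0.435 yaw 1.2663 Ftool [ 0.2 -1.3 -0.4] w 0.0099 [0.069 0.02  0.078 0.082]
```

Emit:
step_arm:
  plan:
    - {"dx":0,"dy":0,"dz":0,"rx":0,"ry":0,"rz":0.033,"claw":1}
    - {"dx":0,"dy":0,"dz":0,"rx":0,"ry":0,"rz":0.033,"claw":1}
    - {"dx":0,"dy":0,"dz":0,"rx":0,"ry":0,"rz":0,"claw":1}

```text
time_s: 13.3
ee_pos: [0.5379, -0.0326, 0.0866]
eef_rot: [-3.141, -0.0, 1.161]
force: [-1.4, 0.4, 0.0]
grip_width: 0.0099
grip_force: 25.0
```

```bash
python3 rd.py
```

```text
tau6 [1.012 0.494 0.18  0.057] tau [ -0.64 -54.06 -32.54  -0.15  -0.58   0.06] yaws [1.1613 1.163  1.1632 1.1631]
13.45 Mz 0.016 tau6 0.436 yaw 1.1627 Ftool [ 0.3 -2.  -0.6] w 0.01 [0.    0.017 0.009 0.037]
```

Emit:
step_arm:
  plan:
    - {"dx":0,"dy":-0.003,"dz":0,"rx":0,"ry":0,"rz":0.033,"claw":1}
    - {"dx":0,"dy":0,"dz":0,"rx":0,"ry":0,"rz":0.033,"claw":1}
    - {"dx":0,"dy":0,"dz":0,"rx":0,"ry":0,"rz":0,"claw":1}

```text
time_s: 13.8
ee_pos: [0.5377, -0.0325, 0.0865]
eef_rot: [3.141, -0.0, 1.058]
force: [-0.9, 1.3, 0.1]
grip_width: 0.0098
grip_force: 25.0
```

```bash
python3 rd.py; python3 -c "
from h import *
p=viewer.camera('wrist');q=viewer.camera('scene')
a=p['img'][120:340,150:370];b=q['img'][130:230,220:320]
cv2.imwrite('pics/h.png',np.hstack([cv2.resize(a,(350,350)),cv2.resize(b,(350,350))])[:,:,::-1])"
```

```text
tau6 [1.012 0.493 0.178 0.055] tau [-5.000e-01 -5.428e+01 -3.213e+01 -1.100e-01 -2.200e-01  5.000e-02] yaws [1.0576 1.0593 1.0595 1.0593]
13.95 Mz 0.064 tau6 0.434 yaw 1.0590 Ftool [ 0.7 -1.1 -0.4] w 0.0095 [0.092 0.023 0.069 0.071]
```

View pics/h.png

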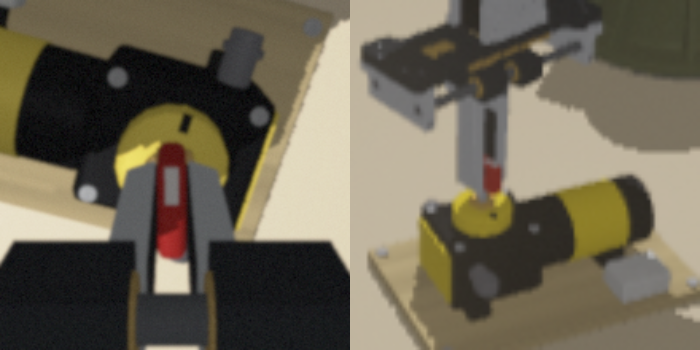

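The bar has turned with the jaws (still upright between the pads in the wrist crop) while the pump has swung round in view. Continue.

Emit:
step_arm:
  plan:
    - {"dx":0,"dy":0,"dz":0,"rx":0,"ry":0,"rz":0.033,"claw":1}
    - {"dx":0,"dy":0,"dz":0,"rx":0,"ry":0,"rz":0.033,"claw":1}
    - {"dx":0,"dy":0,"dz":0,"rx":0,"ry":0,"rz":0,"claw":1}

```text
time_s: 14.4
ee_pos: [0.5376, -0.0325, 0.0865]
eef_rot: [-3.141, 0.0, 0.954]
force: [-1.1, 0.3, -0.1]
grip_width: 0.0096
grip_force: 25.0
```

```bash
python3 rd.py
```

```text
tau6 [1.012 0.499 0.185 0.061] tau [ -0.77 -54.12 -32.3   -0.22  -0.4    0.06] yaws [0.9535 0.9554 0.9557 0.9555]
14.55 Mz 0.050 tau6 0.439 yaw 0.9550 Ftool [ 0.1 -1.8  0.1] w 0.0099 [0.1   0.008 0.033 0.06 ]
```

Emit:
step_arm:
  plan:
    - {"dx":0,"dy":-0.003,"dz":0,"rx":0,"ry":0,"rz":0.033,"claw":1}
    - {"dx":0,"dy":0,"dz":0,"rx":0,"ry":0,"rz":0.033,"claw":1}
    - {"dx":0,"dy":0,"dz":0,"rx":0,"ry":0,"rz":0,"claw":1}

```text
time_s: 14.9
ee_pos: [0.5375, -0.0324, 0.0866]
eef_rot: [3.141, -0.0, 0.85]
force: [-0.8, 1.2, -0.3]
grip_width: 0.0098
grip_force: 25.0
```

```bash
python3 rd.py
```

```text
tau6 [1.043 0.524 0.208 0.085] tau [ -0.46 -54.31 -31.9   -0.08  -0.06   0.08] yaws [0.8502 0.8519 0.8522 0.852 ]
15.05 Mz 0.036 tau6 0.465 yaw 0.8516 Ftool [ 0.6 -1.1  0.5] w 0.01 [ 0.024  0.055  0.077 -0.014]
```

The settled joint-6 torque has risen by 0.03 N m: perhaps contact. Smaller step.

Emit:
step_arm:
  plan:
    - {"dx":0,"dy":0,"dz":0,"rx":0,"ry":0,"rz":0.01,"claw":1}
    - {"dx":0,"dy":0,"dz":0,"rx":0,"ry":0,"rz":0.01,"claw":1}
    - {"dx":0,"dy":0,"dz":0,"rx":0,"ry":0,"rz":0,"claw":1}
    - {"dx":0,"dy":0,"dz":0,"rx":0,"ry":0,"rz":0,"claw":1}

```text
time_s: 15.5
ee_pos: [0.5374, -0.0324, 0.0866]
eef_rot: [3.141, -0.0, 0.819]
force: [-0.1, 0.3, 0.8]
grip_width: 0.0097
grip_force: 25.0
```

```bash
python3 rd.py
```

```text
tau6 [0.195 0.157 0.143 0.139] tau [-4.300e-01 -5.425e+01 -3.172e+01  1.000e-02  3.000e-02  1.400e-01] yaws [0.819  0.819  0.819  0.8189]
15.65 Mz 0.134 tau6 0.158 yaw 0.8190 Ftool [ 0.5 -0.2 -0.2] w 0.01 [0.144 0.072 0.177 0.142]
```

Emit:
step_arm:
  plan:
    - {"dx":0,"dy":0,"dz":0,"rx":0,"ry":0,"rz":0.01,"claw":1}
    - {"dx":0,"dy":0,"dz":0,"rx":0,"ry":0,"rz":0.01,"claw":1}
    - {"dx":0,"dy":0,"dz":0,"rx":0,"ry":0,"rz":0,"claw":1}
    - {"dx":0,"dy":0,"dz":0,"rx":0,"ry":0,"rz":0,"claw":1}

```text
time_s: 16.1
ee_pos: [0.5374, -0.0323, 0.0866]
eef_rot: [3.142, -0.0, 0.787]
force: [-0.1, 0.2, -0.5]
grip_width: 0.0098
grip_force: 25.0
```

```bash
python3 rd.py
```

```text
tau6 [0.271 0.232 0.217 0.212] tau [-4.900e-01 -5.410e+01 -3.172e+01  5.000e-02 -4.000e-02  2.100e-01] yaws [0.7874 0.7875 0.7875 0.7874]
16.25 Mz 0.197 tau6 0.233 yaw 0.7874 Ftool [ 0.3 -0.4  0. ] w 0.0098 [0.202 0.19  0.201 0.193]
```

Contact confirmed: torque rises 2.3 N m/rad to 0.21 N m (gently bottomed). Extrapolating to the running torque puts the bottom at handle yaw ≈ 0.865, so the target is 2.436, with the tool at about 2.44. Back off.

Emit:
step_arm:
  plan:
    - {"dx":0,"dy":0.0015,"dz":0,"rx":0,"ry":0,"rz":-0.04,"claw":1}
    - {"dx":0,"dy":0.0015,"dz":0,"rx":0,"ry":0,"rz":-0.08,"claw":1}
    - {"dx":0,"dy":0.0015,"dz":0,"rx":0,"ry":0,"rz":-0.08,"claw":1}
    - {"dx":0,"dy":0.0015,"dz":0,"rx":0,"ry":0,"rz":-0.08,"claw":1}
    - {"dx":0,"dy":0.0015,"dz":0,"rx":0,"ry":0,"rz":-0.08,"claw":1}
    - {"dx":0,"dy":0.0015,"dz":0,"rx":0,"ry":0,"rz":-0.08,"claw":1}
    - {"dx":0,"dy":0.0015,"dz":0,"rx":0,"ry":0,"rz":-0.08,"claw":1}
    - {"dx":0,"dy":0.0015,"dz":0,"rx":0,"ry":0,"rz":-0.08,"claw":1}
    - {"dx":0,"dy":0,"dz":0,"rx":0,"ry":0,"rz":0,"claw":1}
    - {"dx":0,"dy":0,"dz":0,"rx":0,"ry":0,"rz":0,"claw":1}

```text
time_s: 17.3
ee_pos: [0.5385, -0.0327, 0.0866]
eef_rot: [3.141, -0.0, 1.726]
force: [0.9, 1.9, -0.4]
grip_width: 0.01
grip_force: 25.0
```

```bash
python3 rd.py
```

```text
tau6 [-0.393 -0.087  0.016  0.042] tau [-1.300e+00 -5.426e+01 -3.138e+01 -5.600e-01  2.700e-01  4.000e-02] yaws [1.726  1.7262 1.7269 1.7275]
17.45 Mz -0.014 tau6 -0.106 yaw 1.7266 Ftool [2.  1.3 0.3] w 0.0099 [-0.064 -0.009  0.012  0.004]
```

Emit:
step_arm:
  plan:
    - {"dx":0.002,"dy":0.001,"dz":0,"rx":0,"ry":0,"rz":-0.07,"claw":1}
    - {"dx":0,"dy":0.001,"dz":0,"rx":0,"ry":0,"rz":-0.08,"claw":1}
    - {"dx":0,"dy":0.001,"dz":0,"rx":0,"ry":0,"rz":-0.08,"claw":1}
    - {"dx":0,"dy":0.001,"dz":0,"rx":0,"ry":0,"rz":-0.08,"claw":1}
    - {"dx":0,"dy":0.001,"dz":0,"rx":0,"ry":0,"rz":-0.08,"claw":1}
    - {"dx":0,"dy":0,"dz":0,"rx":0,"ry":0,"rz":-0.063,"claw":1}
    - {"dx":0,"dy":0,"dz":0,"rx":0,"ry":0,"rz":0,"claw":1}
    - {"dx":0,"dy":0,"dz":0,"rx":0,"ry":0,"rz":0,"claw":1}
    - {"dx":0,"dy":0,"dz":0,"rx":0,"ry":0,"rz":0,"claw":1}

```text
time_s: 18.4
ee_pos: [0.5392, -0.0323, 0.0866]
eef_rot: [3.141, 0.0, 2.437]
force: [3.8, 3.8, -1.7]
grip_width: 0.0096
grip_force: 25.0
```

```bash
python3 rd.py
```

```text
tau6 [-0.031 -0.021 -0.019 -0.018] tau [-2.080e+00 -5.477e+01 -3.054e+01 -1.020e+00  1.040e+00 -2.000e-02] yaws [2.437  2.4371 2.4371 2.4371]
18.55 Mz -0.005 tau6 -0.022 yaw 2.4371 Ftool [-0.6  5.5  2. ] w 0.0096 [-0.041  0.    -0.003  0.024]
```

Emit:
step_arm:
  plan:
    - {"dx":0,"dy":0.006,"dz":0,"rx":0,"ry":0,"rz":0,"claw":1}
    - {"dx":0,"dy":0,"dz":0,"rx":0,"ry":0,"rz":0,"claw":1}
    - {"dx":0,"dy":0,"dz":0,"rx":0,"ry":0,"rz":0,"claw":0.5}
    - {"dx":0,"dy":0,"dz":0,"rx":0,"ry":0,"rz":0,"claw":0.5}
    - {"dx":0,"dy":0,"dz":0,"rx":0,"ry":0,"rz":0,"claw":0.5}
    - {"dx":0,"dy":0,"dz":0,"rx":0,"ry":0,"rz":0,"claw":0.5}
    - {"dx":0,"dy":0,"dz":0,"rx":0,"ry":0,"rz":0,"claw":0.5}
    - {"dx":0,"dy":0,"dz":0,"rx":0,"ry":0,"rz":0,"claw":0.5}

```text
time_s: 19.4
ee_pos: [0.5392, -0.0319, 0.0865]
eef_rot: [-3.142, -0.0, 2.441]
force: [0.4, 0.5, -0.8]
grip_width: 0.0466
grip_force: 0.0
```

```bash
python3 rd.py
```

```text
tau6 [0.003 0.002 0.002 0.001] tau [-0.000e+00 -5.427e+01 -3.164e+01  2.000e-02  7.000e-02  0.000e+00] yaws [2.4414 2.4413 2.4413 2.4413]
19.55 Mz 0.011 tau6 0.002 yaw 2.4413 Ftool [0.2 0.1 0.2] w 0.047 [-0.025  0.034  0.018  0.016]
```

Released without contact; lift away and look.

Emit:
step_arm:
  plan:
    - {"dx":0,"dy":0,"dz":-0.1,"rx":0,"ry":0,"rz":0,"claw":0.5}
    - {"dx":0,"dy":0,"dz":-0.2,"rx":0,"ry":0,"rz":0,"claw":0.5}
    - {"dx":0,"dy":0,"dz":-0.3,"rx":0,"ry":0,"rz":0,"claw":0.5}
    - {"dx":0,"dy":0,"dz":-0.3,"rx":0,"ry":0,"rz":0,"claw":0.5}
    - {"dx":0,"dy":0,"dz":-0.3,"rx":0,"ry":0,"rz":0,"claw":0.5}
    - {"dx":0,"dy":0,"dz":0,"rx":0,"ry":0,"rz":0,"claw":0.5}
    - {"dx":0,"dy":0,"dz":0,"rx":0,"ry":0,"rz":0,"claw":0.5}
    - {"dx":0,"dy":0,"dz":0,"rx":0,"ry":0,"rz":0,"claw":0.5}

```text
time_s: 20.4
ee_pos: [0.5388, -0.0319, 0.2057]
eef_rot: [-3.141, -0.001, 2.441]
force: [0.1, 0.1, 0.3]
grip_width: 0.0468
grip_force: 0.0
```

```bash
python3 top.py; python3 -c "
from h import *;save(viewer.camera('wrist'),'i')"
```

```text
409 253 263 174 212 z 0.13413368866252406
tool mm: centre,size,ang [0.1 1.2] [35.2  9.2] 0.21935367584228516 [1.2934427  1.05520268]
[ 0.5384 -0.0303  0.1339] [ 0.53883042 -0.03191804  0.205717  ] [-0.03308252 -0.20329997 -0.00885335]
```

View pics/i.png

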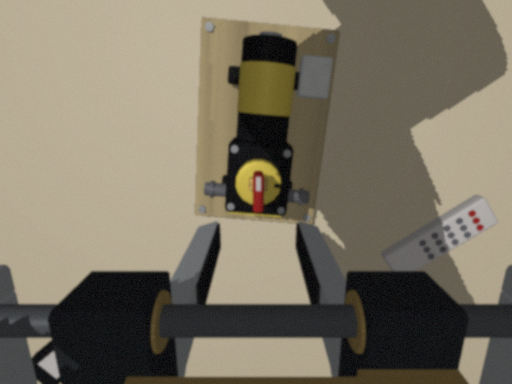

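The handle stands free at (258,172–212), aligned with the tool's yaw within 0.3° (handle yaw about 2.44, one quarter turn from the bottom at 0.865). Nothing else has been disturbed, so I hand in.

```bash
python3 -c "
from station import hand_in;print(hand_in())"
```

```text
the job is handed in; nothing more can be done
None
```

The screw was gently bottomed at about 0.2 N m (the insert starts to turn at about 0.5), backed off a quarter turn and released, with nothing else on the table touched, and the job is handed in.

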